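# Hold a sample bar in the corner of the measuring board

### The job

Pick the white bevelled sample bar up from the bench and lay it flat on the metal measuring board, upright square long side towards the fence and bevel facing away from it; bring it flush against the fence with its end touching the stop block. Then, with the fingers, keep it pressed firmly into the fence and down onto the plate at the same time with one diagonal push, so that its length can be read; the program finishes while still holding this push. Leave the glassware, bottle and stopper around it where they stand.

Things in the scene. Friction and masses are not known exactly. Their poses are not given: they have to be found in the camera images.
- bar: loose white plastic sample bar, 50 mm (its x) by 120 mm (its y) by 35 mm high (its z), 0.12 to 0.25 kg; it starts lying on the bench, right way up. Origin at the centre of its underside. Along its whole upper -x edge runs a 45 degree bevel, 17 mm wide and 17 mm high, so that the -x side is upright only up to 18 mm above the underside; the +x side (the square side, which goes to the fence) is upright for the full 35 mm.
- bar_corner (a point): the bar's lower corner at its +x side and -y end (25 mm in x and -60 mm in y from its origin, on the underside): the corner that goes to corner
- bar_bevel (a point): the middle of the bar's bevelled face, 26.5 mm above the underside, 16.5 mm from the origin towards -x; the face looks 45 degrees up and to the bar's -x. A push that is mostly downward is taken up by friction under the bar: lean towards the fence at least as hard as down (some 10 N each way is plenty).
- board: the fixed measuring board, 150 mm (its x) by 270 mm (its y); origin on the bench under its centre; it does not move. Its top, the plate, is 12 mm above the bench. Its x points square into the fence, its y along the fence away from the stop block.
- plate: the aluminium plate of the board, on which the bar lies: flat, 150 mm by 270 mm, its upper face 12 mm above the bench; ground smooth, the bar slides easily on it and on the fence (friction coefficient about 0.2 to 0.3) (origin and axes as board)
- fence: the steel fence: a straight bar along the whole far (+x) long side of the plate, 22 mm high above the plate and 16 mm thick, with fine scale marks on top; its guiding face is 55 mm from the board's centre and looks to the board's -x, leaving 130 mm of plate in front of it (origin and axes as board)
- stop: the stop block, a steel block 45 mm (x) by 24 mm (y) by 22 mm high above the plate with a low screw head on top, standing on the plate against the fence, near the right-hand (-y) end of the board; clamped tight (it does not give) at a place along the fence that differs from run to run. Same axes as the board. Origin at corner.
- corner (a point): the inner corner where the upper face of the plate, the guiding face of the fence and the face of the stop block meet; axes as the board's: x into the fence, y along the fence away from the stop block, z up. The finished bar fills the space from here towards -x, +y and +z.
- flask_big: conical glass flask, 84 mm across at the foot, 145 mm tall; origin at the centre of its foot. Bystander: leave it standing where it is.
- flask_small: conical glass flask, 64 mm across at the foot, 110 mm tall; origin at the centre of its foot. Bystander: leave it standing where it is.
- beaker_small: open glass beaker, 44 mm across, 60 mm tall; origin at the centre of its foot. Bystander: leave it standing where it is.
- beaker_big: open glass beaker, 84 mm across, 115 mm tall; origin at the centre of its foot. Bystander: leave it standing where it is.
- wash_bottle: closed white plastic bottle, 64 mm across, 150 mm tall; origin at the centre of its foot. Bystander: leave it standing where it is.
- stopper: tapered plastic stopper, 36 mm across, 30 mm tall; origin at the centre of its foot. Bystander: leave it standing where it is.
There are look-alikes about, which are no part of the job. What is shaped like the bar but black, green or orange is not meant.

How it is judged:
By the outcome, as a careful person would: the job done as asked, in the order asked, and still so for the second after the job is handed in, while the arm keeps its last pose, push and grip.
It also fails if it takes over 64 s, if anything falls off the work surface, if the arm or the gripper's body presses on something with over 40 N, if the wrist force passes 120 N, or if a joint passes its speed limit or range.

### The arm

A 7-joint arm with a two-finger parallel gripper is mounted at the origin on the work surface. World frame = base frame: x ahead of the robot, y to its left, z up, the work surface at z = 0. Lengths are in m, angles in rad, forces in N, time in s.
With the tool pointing down it reaches from about 0.375 to 0.925 m from the base axis. Payload 3.1 kg.
Tool frame: the origin (TCP) lies at the very end of the fingers, on their centre line; the grasp point (between the pads) lies 19 mm behind it; z points along the fingers, y is the line along which they close (so a half turn about z gives the same grasp; the last joint's range is limited). The gripper opens to 85 mm and grips with 20 to 120 N. Pads are 22 mm wide; open, the fingers measure 114 mm over their backs; the gripper's body (76 mm by 85 mm) begins 54 mm behind the grasp point. The pads swing forward as they close: fully open they stand 13 mm farther back than shut.
Start: joints at [1.195, 0.383, 0.044, 1.598, -0.018, 1.161, -0.05], TCP at [0.178, -0.625, 0.231] pointing down, gripper open.
Joint ranges: [-2.61, 2.61], [-0.41, 2.15], [-1.48, 1.57], [0, 2.5], [-1.57, 4.71], [0.05, 1.97], [-2.85, 2.85]. Speed limits (rad/s): [2.79, 2.79, 3.14, 3.14, 3.14, 3.14, 3.14].

### API

Orientations are given as a unit quaternion [x, y, z, w].
In Python, from bench import arm gives the robot as it stands. Calls block until the motion is done:
- arm.move_ptp(position, orientation): joint-space move of the TCP to a pose.
- arm.line_to(position, vel=0.15, attitude=None): straight line of the TCP; attitude=None keeps the orientation; vel is the mean speed in m/s.
- arm.movej(angles): joint-space move.
- arm.move_gripper(opening, effort=None): opening from 0.0 (shut) to 1.0 (fully open); effort is the grip in N (None keeps the last); returns when the fingers have stopped.
- arm.dwell(seconds).
- arm.inverse_kinematics(position, orientation): joint angles nearest the present ones, or None.
- arm.snapshot(name): name is "scene" or "side" or "wrist"; returns the picture (420x560x3 uint8, red, green, blue); there is no depth.
- arm.camera_model(name): a dict with "fx", "fy", "cx", "cy" (pixels), "dist" ([k1, k2, p1, p2, k3] as OpenCV has them; the pictures are not rectified), "camera_from_world" (4x4, takes a point from world to camera coordinates). Camera axes: x right, y down, z forward; pixel columns grow to the right and rows downward; lengths in m; the calibration is good to about 2 mm. A picture is of the moment at which its call begins: read the wrist's pose just before it. camera_model takes no time and is no camera call; for the wrist camera it gives the pose at the moment of the call.
A pose or a line that the arm cannot do raises arm.MotionError and nothing moves.
- arm.close_job(): hands the job in; it is judged then, once.
Readings, each from a call of its own:
- arm.current_time_s(): time.
- arm.current_qpos(): joint angles.
- arm.current_qvel(): joint speeds.
- arm.current_joint_torque(): joint torques, N m.
- arm.current_position(): TCP position.
- arm.current_tool_rot(): TCP orientation.
- arm.current_contact_force(): force on the tool from outside, world axes, zero at the start.
- arm.current_moment(): the same for the moment, N m.
- arm.current_width(): opening from 0.0 (shut) to 1.0 (fully open).
- arm.current_finger_force(): force on a finger pad.
Only numpy, scipy, OpenCV 4.12 (cv2) and the standard library are available. Lean on these libraries where they do the work, as an engineer would, in place of code of your own. Each camera call takes 0.05 s, during which the arm holds its last target. There are 200 camera calls.

## Working session

There is one attempt and no reset: what is moved stays moved. The work goes in short steps, each a Python script; the robot and the scene stay as the last script left them, time stands still between calls to the robot, and variables do not carry over. Pictures are saved under pics/ and viewed, at most 12 in all, crops included, and the job is handed in when it is done.

```bash
mkdir -p pics; ls; python3 - <<'E'
from bench import arm
import cv2
for n in ("scene","side"):
    cv2.imwrite(f"pics/{n}0.png",cv2.resize(arm.snapshot(n)[:,:,::-1],(800,600),interpolation=cv2.INTER_CUBIC))
    m=arm.camera_model(n);print(n,m)
print(arm.current_tool_rot(),arm.current_time_s())
E
```

```text
pics
scene {'fx': 470.4382453415595, 'fy': 470.4382453415595, 'cx': 271.64913688266796, 'cy': 205.76258420349367, 'dist': array([-0.0939937,  0.       ,  0.       ,  0.       ,  0.       ]), 'camera_from_world': array([[ 0.81491685,  0.57944796, -0.01227136, -0.50141312],
       [ 0.44727857, -0.64222099, -0.62249022, -0.16122594],
       [-0.36858162,  0.50178906, -0.78253136,  1.5427415 ],
       [ 0.        ,  0.        ,  0.        ,  1.        ]])}
side {'fx': 441.47255094614724, 'fy': 441.47255094614724, 'cx': 277.61008047103445, 'cy': 206.77690176832394, 'dist': array([-0.00224579,  0.        ,  0.        ,  0.        ,  0.        ]), 'camera_from_world': array([[-0.87998984, -0.47494635, -0.00662214,  0.51314528],
       [-0.35694925,  0.67043193, -0.65046772,  0.16712631],
       [ 0.31337696, -0.57004122, -0.75950503,  1.21046148],
       [ 0.        ,  0.        ,  0.        ,  1.        ]])}
[ 9.90360753e-01  1.38506399e-01 -2.43248265e-04 -1.22375663e-03] 0.1
```

View pics/scene0.png

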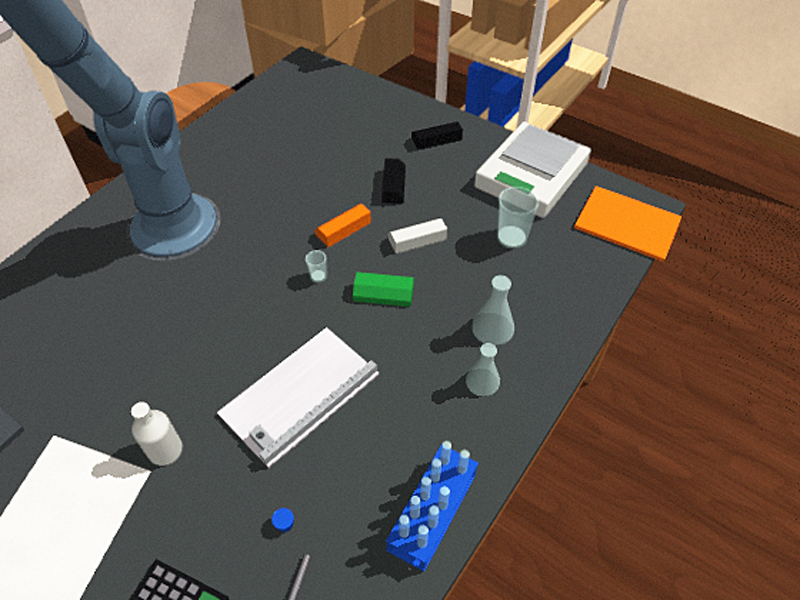

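View pics/side0.png

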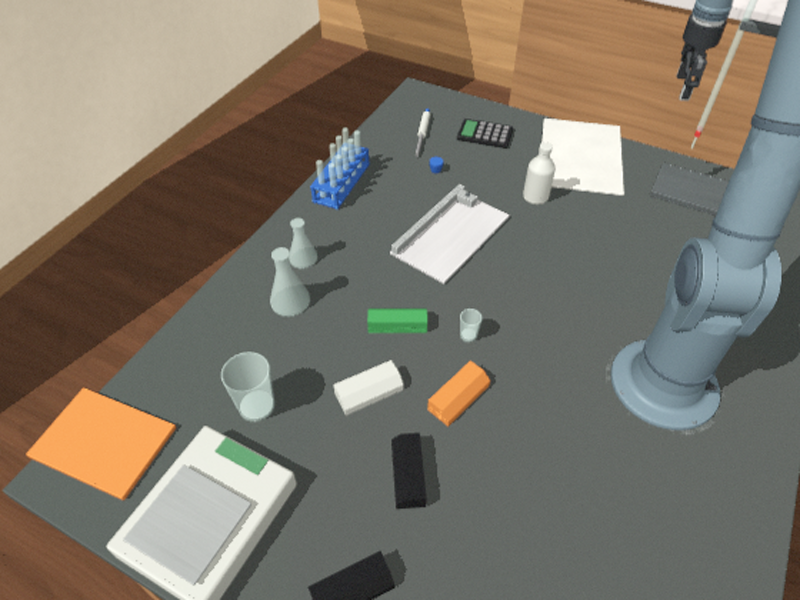

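The only white bar is at scene (418,236) and side (370,388). Its look-alikes are orange (344,225), green (383,288) and black (394,180) and (437,135), so the colour settles it. I'll confirm with an enlarged crop, with the board alongside.

```bash
cat > h.py <<'E'
from bench import arm
import cv2,numpy as np
def ray(n,px,z,m=None):
    m=m or arm.camera_model(n)
    K=np.array([[m['fx'],0,m['cx']],[0,m['fy'],m['cy']],[0,0,1]])
    u=cv2.undistortPoints(np.array(px,float).reshape(-1,1,2),K,np.array(m['dist']))[:,0]
    T=np.array(m['camera_from_world']);R,t=T[:3,:3],T[:3,3]
    o=-R.T@t;d=np.c_[u,np.ones(len(u))]@R
    return o+d*((np.broadcast_to(z,len(u))-o[2])/d[:,2])[:,None]
def proj(n,P,m=None):
    m=m or arm.camera_model(n)
    K=np.array([[m['fx'],0,m['cx']],[0,m['fy'],m['cy']],[0,0,1]])
    T=np.array(m['camera_from_world'])
    return cv2.projectPoints(np.array(P,float),cv2.Rodrigues(T[:3,:3])[0],T[:3,3],K,np.array(m['dist']))[0][:,0]
E
python3 - <<'E'
from h import *
s=arm.snapshot("scene");d=arm.snapshot("side")
np.savez("im.npz",s=s,d=d)
def c(im,x,y,w,h,k): return cv2.resize(im[y:y+h,x:x+w,::-1],None,fx=k,fy=k,interpolation=cv2.INTER_CUBIC)
# scene bar orig px center (293,165), side bar (259,271)
a=c(s,260,145,66,50,6); b=c(d,225,245,66,50,6)
e=c(s,145,220,130,110,3); f=c(d,265,120,100,82,4)
o=np.zeros((600,800,3),np.uint8)
o[:300,:396]=a;o[:300,400:796]=b;o[300:600,:390]=e[:300];o[300:600,400:800]=f[:300]
cv2.imwrite("pics/c1.png",o)
E
```

```text
(no output)
```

View pics/c1.png

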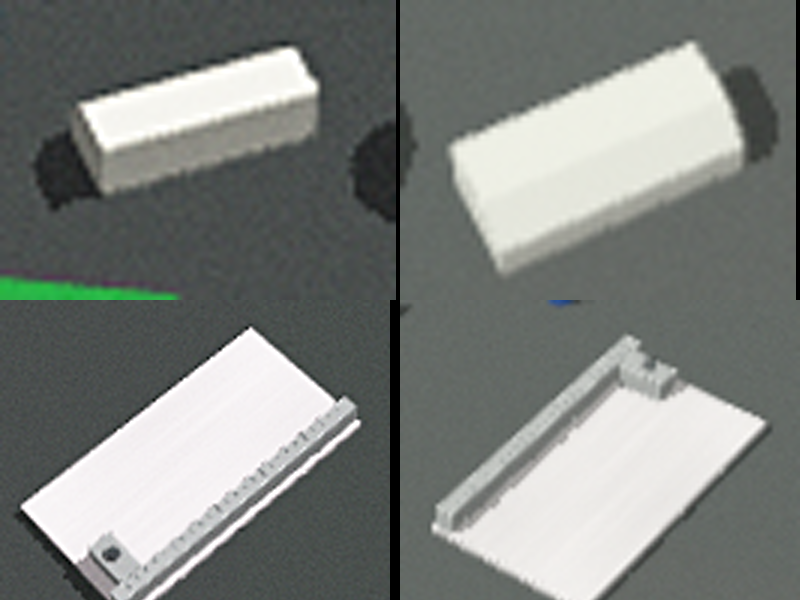

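The white bar is confirmed. Its square side faces the scene camera and its bevel faces the side camera. Next I'll fit the poses from the corner pixels.

```bash
cat > fit.py <<'E'
from h import *
from scipy.optimize import least_squares
def pose(p,L): 
    L=np.array(L,float);c,s=np.cos(p[2]),np.sin(p[2])
    return np.c_[p[0]+c*L[:,0]-s*L[:,1],p[1]+s*L[:,0]+c*L[:,1],L[:,2]]
def fit(obs,p0):
    # obs: list of (cam, pixel, local)
    ms={n:arm.camera_model(n) for n in {o[0] for o in obs}}
    f=lambda p:np.concatenate([(proj(o[0],pose(p,[o[2]]),ms[o[0]])[0]-o[1]) for o in obs])
    r=least_squares(f,p0,loss='soft_l1');return r.x,f(r.x).reshape(-1,2).round(1)
E
cat > m1.py <<'E'
from fit import *
S=lambda x,y:(260+x/6-.4,145+y/6-.4); D=lambda x,y:(225+(x-400)/6-.4,245+y/6-.4)
print("bar bottom sq edge",ray("scene",[S(106,193),S(318,132)],0)[:,:2], "bev",ray("side",[D(503,272),D(742,167)],0)[:,:2])
B=lambda x,y:(145+x/3-.4,220+(y-300)/3-.4); F=lambda x,y:(265+(x-400)/4-.4,120+(y-300)/4-.4)
print("plate",ray("scene",[B(20,507),B(250,327),B(360,423)],.012)[:,:2],ray("side",[F(767,425),F(432,530)],.012)[:,:2])
print("stop top/bot inner",ray("side",[F(620,362),F(662,378)],.034)[:,:2],ray("side",[F(621,384),F(661,398)],.012)[:,:2])
E
python3 m1.py
```

```text
bar bottom sq edge [[0.47786939 0.22375661]
 [0.54565154 0.32424095]] bev [[0.50350333 0.34757376]
 [0.43583558 0.24998087]]
plate [[ 0.43823263 -0.29600016]
 [ 0.48240727 -0.0282003 ]
 [ 0.63091884 -0.05469205]] [[ 0.43494362 -0.29010384]
 [ 0.62667152 -0.04681263]]
stop top/bot inner [[ 0.57022476 -0.28178448]
 [ 0.5297186  -0.27956274]] [[ 0.56680161 -0.27988151]
 [ 0.52860037 -0.27943907]]
```

```bash
cat >> h.py <<'E'
from scipy.spatial.transform import Rotation as Ro
def down(th): return np.array([np.cos(th/2),np.sin(th/2),0,0])
E
python3 - <<'E'
from h import *
s=lambda *p:[(x*.7-.2,y*.7-.2) for x,y in p]
print("orange base",ray("scene",s((325,245),(371,222)),0)[:,:2], ray("side",s((448,423),(490,378)),0)[:,:2])
print("bottle",ray("scene",s((162,455)),0.01)[:,:2],"beaker_s",ray("scene",s((317,276)),0)[:,:2],"big beaker",ray("scene",s((513,240)),0)[:,:2])
b=(.49,.286)
for th in (.98,-2.16): print(th,arm.inverse_kinematics([*b,.25],down(th)),arm.inverse_kinematics([*b,.005],down(th)))
c=(.53,-.18)
for th in (1.396,-1.75): print(th,arm.inverse_kinematics([*c,.25],down(th)),arm.inverse_kinematics([*c,.02],down(th)))
f=-.175
for al in (35,40,45):
  for sg in (1,-1):
    z=np.array([np.cos(f)*np.cos(np.radians(al)),np.sin(f)*np.cos(np.radians(al)),-np.sin(np.radians(al))])
    y=sg*np.array([-np.sin(f),np.cos(f),0]);q=Ro.from_matrix(np.c_[np.cross(y,z),y,z]).as_quat()
    print(al,sg,arm.inverse_kinematics([.53,-.22,.038],q))
E
```

```text
orange base [[0.33371487 0.15226392]
 [0.3756135  0.2684091 ]] [[0.32856071 0.27412522]
 [0.29883005 0.14737883]]
bottle [[ 0.41716365 -0.41454997]] beaker_s [[0.37629612 0.07193364]] big beaker [[0.670012   0.40465382]]
0.98 [ 0.41604186  0.55864855 -1.33265059  1.73673694  0.56324719  1.30426407
 -1.6315498 ] [-0.07501174  0.63121951 -0.6406245   1.90853118  0.52787805  0.77575158
 -1.60203121]
-2.16 [ 0.3704029   0.48998278 -1.23573579  1.73804282  0.48455977  1.26665774
  1.57149406] [ 0.33067765  1.02597385 -1.25527217  1.8924865   1.10589722  1.1421566
  1.18236679]
1.396 [ 0.66650077  0.23241014 -0.47161958  1.77772338  0.11446434  1.15848012
 -0.01501168] [ 0.63510685  0.54319153 -0.4559626   1.93166593  0.34311808  0.74300163
 -0.19444393]
-1.75 [-0.80003216  0.53692848  1.39317781  1.83790017 -0.55891376  1.2514262
 -2.56207659] [-0.69503601  1.15974227  1.36069541  1.99037167 -1.26095154  1.22666518
 -2.12368302]
35 1 [ 1.68965288  1.23463719 -1.26199296  2.43088465  2.71726252  0.75367041
 -0.03378046]
35 -1 [ 1.4812497   0.89581669 -1.03969277  2.4353339   2.97967205  0.67757337
  2.55287204]
40 1 [ 1.62691899  1.07633515 -1.25444686  2.40721674  2.56530299  0.67863662
 -0.07364146]
40 -1 [ 1.43357704  0.7898661  -1.03359815  2.4116729   2.83703157  0.56869953
  2.56374113]
45 1 [ 1.57706691  0.95852177 -1.24788441  2.37527087  2.37794124  0.60312476
 -0.02945504]
45 -1 [ 1.3925191   0.7079953  -1.02672497  2.37977664  2.651276    0.4599646
  2.64911952]
```

```bash
python3 - <<'E'
from h import *
arm.movej([.35,.2,0.,1.75,0.,1.19,-.05])
print(arm.current_position(),arm.current_tool_rot())
q=arm.inverse_kinematics([.52,-.19,.27],down(1.396));print(q)
arm.move_ptp([.52,-.19,.27],down(1.396))
m=arm.camera_model("wrist");a=arm.snapshot("wrist")
np.save("wb.npy",m,allow_pickle=True)
cv2.imwrite("pics/wb.png",cv2.resize(a[:,:,::-1],(800,600),interpolation=cv2.INTER_CUBIC))
arm.movej([-.5,.2,0.,1.75,0.,1.19,-.05])
print(arm.inverse_kinematics([.49,.286,.25],down(.98)))
arm.move_ptp([.49,.286,.25],down(.98))
print(arm.current_qpos())
m=arm.camera_model("wrist");a=arm.snapshot("wrist")
np.save("wr.npy",m,allow_pickle=True)
cv2.imwrite("pics/wr.png",cv2.resize(a[:,:,::-1],(800,600),interpolation=cv2.INTER_CUBIC))
print(arm.current_time_s(),arm.current_contact_force())
E
```

```text
[ 0.51926338 -0.23573484  0.27083579] [8.34400945e-01 5.51157325e-01 5.05250918e-05 8.14404419e-04]
[ 0.32165099  0.17145506 -0.05125963  1.78595768  0.00943779  1.18441629
  0.09278873]
[-0.6575199   0.21103332  0.06442628  1.78255796 -0.01478567  1.14846722
 -1.17925462]
[-0.65622274  0.21087243  0.06529291  1.78248086 -0.01456181  1.14849972
 -1.17833833]
5.1083 [ 0.38618779  0.10091962 -0.54186595]
```

View pics/wb.png

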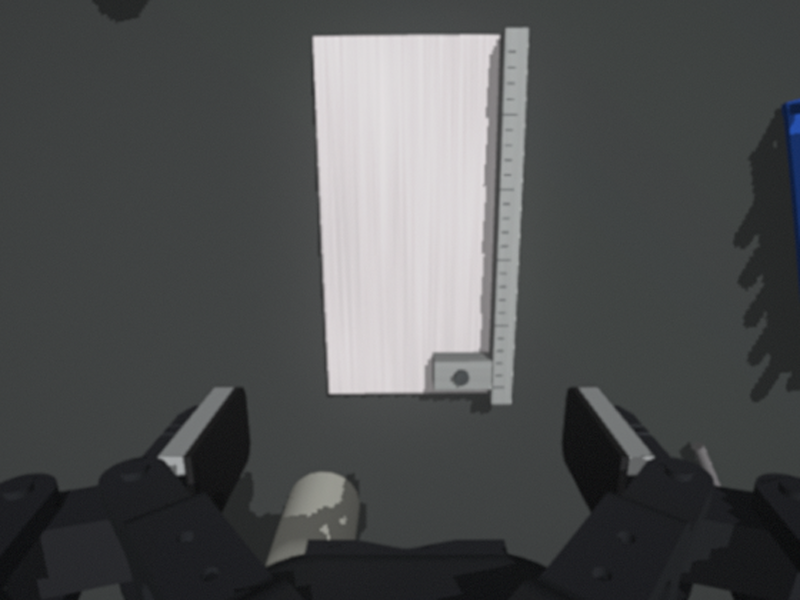

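View pics/wr.png

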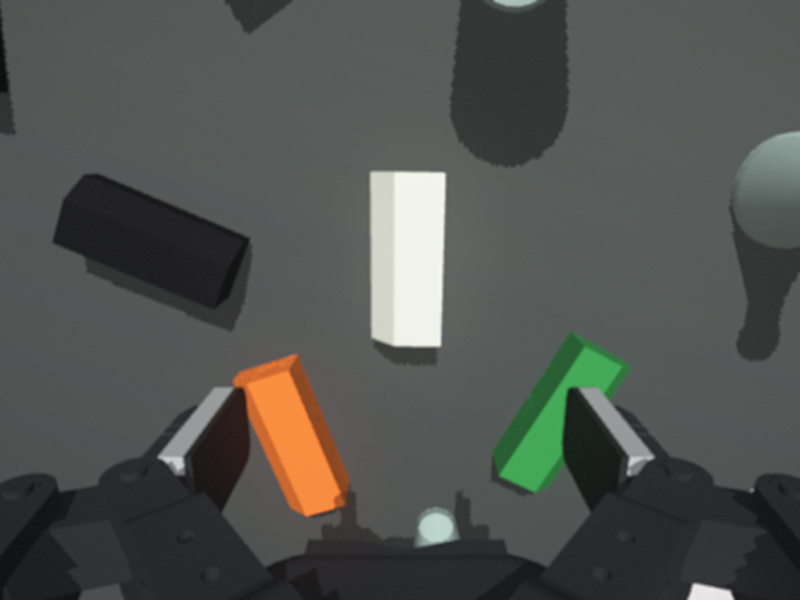

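Wrist view of the board: plate corners at (313,37) and (329,394), fence inner top edge (506,28)–(492,404), stop face top edge at row 354. Wrist view of the bar: square top corners at (445,172) and (441,347), bevel on the left.

```bash
python3 - <<'E'
from fit import *
import fit
mr=np.load("wr.npy",allow_pickle=True).item();mb=np.load("wb.npy",allow_pickle=True).item()
_cm=arm.camera_model
arm2={'wr':mr,'wb':mb}
class A: camera_model=staticmethod(lambda n:arm2.get(n) or _cm(n))
fit.arm=A
w=lambda x,y:(x*.7-.15,y*.7-.15)
S=lambda x,y:(260+x/6-.4,145+y/6-.4); D=lambda x,y:(225+(x-400)/6-.4,245+y/6-.4)
ow=[('wr',w(445,172),(.025,.06,.035)),('wr',w(441,347),(.025,-.06,.035)),('wr',w(394,172),(-.008,.06,.035)),('wr',w(396,347),(-.008,-.06,.035)),('wr',w(370,172),(-.025,.06,.018)),('wr',w(372,339),(-.025,-.06,.018))]
os=[('scene',S(106,193),(.025,-.06,0)),('scene',S(318,132),(.025,.06,0)),('side',D(503,272),(-.025,.06,0)),('side',D(742,167),(-.025,-.06,0))]
for o in (ow,os,ow+os): x,r=fit.fit(o,[.49,.286,-.59]);print("bar",x,r.tolist())
B=lambda x,y:(145+x/3-.4,220+(y-300)/3-.4); F=lambda x,y:(265+(x-400)/4-.4,120+(y-300)/4-.4)
ow=[('wb',w(313,37),(-.075,.135,.012)),('wb',w(329,394),(-.075,-.135,.012)),('wb',w(506,28),(.055,.135,.034)),('wb',w(528,28),(.071,.135,.034)),('wb',w(492,404),(.055,-.135,.034)),('wb',w(512,404),(.071,-.135,.034))]
os=[('scene',B(20,507),(-.075,-.135,.012)),('scene',B(250,327),(-.075,.135,.012)),('scene',B(360,423),(.075,.135,.012)),('side',F(767,425),(-.075,-.135,.012)),('side',F(432,530),(.075,.135,.012))]
for o in (ow,os,ow+os): x,r=fit.fit(o,[.53,-.18,-.175]);print("board",x,r.tolist())
g=np.r_[ray('',[w(434,354),w(490,354)],.034,mb),ray("side",[F(620,362),F(662,378)],.034),ray("side",[F(621,384),F(661,398)],.012)]
c,s=np.cos(x[2]),np.sin(x[2]);print((g[:,:2]-x[:2])@np.array([[c,-s],[s,c]]))
E
```

```text
bar [ 0.48956978  0.28371741 -0.59194365] [[-0.3, 0.8], [0.2, -0.8], [0.2, 0.8], [-0.7, -0.8], [0.0, 0.3], [0.5, -0.7]]
bar [ 0.49069348  0.28598008 -0.58979432] [[-0.2, 0.3], [-0.6, 0.3], [-0.4, 0.7], [-0.2, -0.1]]
bar [ 0.48969223  0.28389764 -0.59197003] [[-0.2, 0.6], [0.2, -1.0], [0.2, 0.5], [-0.7, -1.0], [0.0, 0.0], [0.5, -0.9], [-0.9, 0.6], [-1.2, 0.6], [0.3, 0.2], [0.5, -0.5]]
board [ 0.53327802 -0.17476859 -0.16523787] [[-0.4, -0.4], [0.3, 0.2], [-0.6, -0.4], [1.1, -0.3], [-0.2, 0.9], [0.1, 0.7]]
board [ 0.53362143 -0.17389979 -0.16692493] [[0.1, -0.6], [-0.1, -0.0], [0.0, -0.5], [-0.1, -1.0], [0.1, -1.6]]
board [ 0.5333412  -0.17468369 -0.16556013] [[-0.3, -0.5], [0.3, 0.1], [-0.5, -0.5], [1.2, -0.4], [-0.2, 0.8], [0.1, 0.7], [-0.2, -0.4], [-0.4, 0.1], [-0.2, -0.5], [-0.0, -1.1], [0.3, -1.7]]
[[ 0.0095205  -0.09194575]
 [ 0.05205561 -0.09229977]
 [ 0.05402995 -0.09955773]
 [ 0.01371151 -0.10404198]
 [ 0.05033998 -0.09824493]
 [ 0.01258818 -0.10410429]]
```

```bash
cat >> h.py <<'E'
BAR=np.array([.4901,.2847,-.591]);BD=np.array([.5334,-.1745,-.166])
def b2w(x,y,z): c,s=np.cos(BD[2]),np.sin(BD[2]); return [BD[0]+c*x-s*y,BD[1]+s*x+c*y,z]
def st(m=""): print(m,arm.current_time_s(),np.round(arm.current_position(),4),np.round(arm.current_contact_force(),1),round(arm.current_width(),3),flush=True)
E
python3 - <<'E'
from h import *
arm.move_gripper(.8,40)
p=BAR[:2];q=down(BAR[2]+np.pi/2)
arm.move_ptp([*p,.12],q)
arm.line_to([*p,.03],.12); arm.line_to([*p,.003],.04); st("low")
arm.move_gripper(0.,40); st("grip"); print(arm.current_finger_force())
arm.line_to([*p,.02],.04); arm.line_to([*p,.22],.2); st("up"); print(arm.current_finger_force(),arm.current_qpos())
a=arm.snapshot("side");s=arm.snapshot("wrist")
cv2.imwrite("pics/g.png",np.hstack([cv2.resize(a[150:350,150:400,::-1],(400,320)),cv2.resize(s[:,:,::-1],(400,320))]))
E
```

```text
low 7.7333 [0.4902 0.2848 0.003 ] [ 0.  -0.6 -0.2] 0.802
grip 8.0333 [0.4909 0.2849 0.0037] [1.2 0.8 1.6] 0.574
42.57715070620179
up 9.7583 [0.489  0.284  0.2184] [-0.6  0.2 -1.9] 0.577
41.8039184063673 [-0.65653157  0.23853467  0.06590091  1.81812043 -0.01751801  1.08868456
 -1.17525279]
```

View pics/g.png

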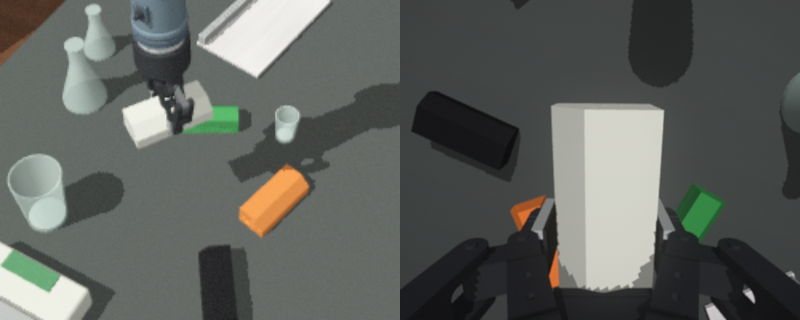

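```bash
python3 - <<'E'
from h import *
q=down(BD[2]+np.pi/2)
P=lambda z:b2w(-.005,-.025,z)
arm.move_ptp(P(.2),q); st("above")
arm.line_to(P(.05),.12); arm.line_to(P(.02),.05); st()
z=.02; f0=arm.current_contact_force()[2]
while z>.011:
    z-=.001; arm.line_to(P(z),.03)
    if arm.current_contact_force()[2]-f0>3: break
st("down")
arm.move_gripper(.74,40); st("rel")
arm.line_to(P(.06),.08); arm.line_to(b2w(-.02,-.025,.2),.2); st()
m=arm.camera_model("wrist");a=arm.snapshot("wrist");np.save("wp.npy",m,allow_pickle=True)
cv2.imwrite("pics/wp.png",cv2.resize(a[:,:,::-1],(800,600),interpolation=cv2.INTER_CUBIC))
E
```

```text
above 11.625 [ 0.525  -0.1966  0.1999] [ 0.7  0.4 -1.3] 0.578
 13.775 [ 0.5244 -0.1985  0.0199] [-0.1 -0.5 -1.9] 0.575
down 15.025 [ 0.5245 -0.1984  0.0156] [-1.7  1.2  4. ] 0.577
rel 15.3167 [ 0.5246 -0.1985  0.015 ] [-0.3 -0.7 -0.5] 0.74
 16.8833 [ 0.5086 -0.1954  0.1987] [ 1.  -0.  -0.2] 0.741
```

View pics/wp.png

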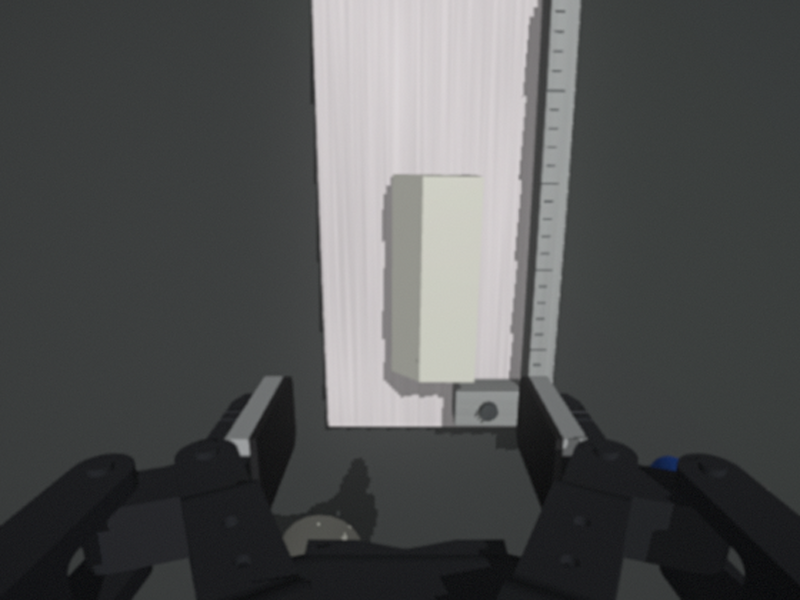

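The bar stands parallel to the fence. Its end's top edge is at row 382 (cols 419–474) and the stop's upper face edge at about row 380–392.

```bash
python3 - <<'E'
from h import *
m=np.load("wp.npy",allow_pickle=True).item()
w=[(x*.7-.15,y*.7-.15) for x,y in ((419,382),(474,382),(423,175),(482,177),(500,380),(500,390))]
g=ray('',w,[.047]*4+[.034]*2,m);c,s=np.cos(BD[2]),np.sin(BD[2])
print(((g[:,:2]-BD[:2])@np.array([[c,-s],[s,c]])).round(4)); 
T=np.array(m['camera_from_world']);o=-T[:3,:3].T@T[:3,3];print(o,(o[:2]-BD[:2])@np.array([[c,-s],[s,c]]))
a=cv2.imread("pics/wp.png")[350:440,400:540];cv2.imwrite("pics/wpc.png",cv2.resize(a,None,fx=5,fy=5,interpolation=cv2.INTER_CUBIC))
E
```

```text
[[-0.0138 -0.0858]
 [ 0.0191 -0.0858]
 [-0.0126  0.0348]
 [ 0.0193  0.0338]
 [ 0.0371 -0.0902]
 [ 0.0375 -0.097 ]]
[ 0.51991084 -0.1277597   0.34096931] [-0.02102704  0.04386886]
```

View pics/wpc.png

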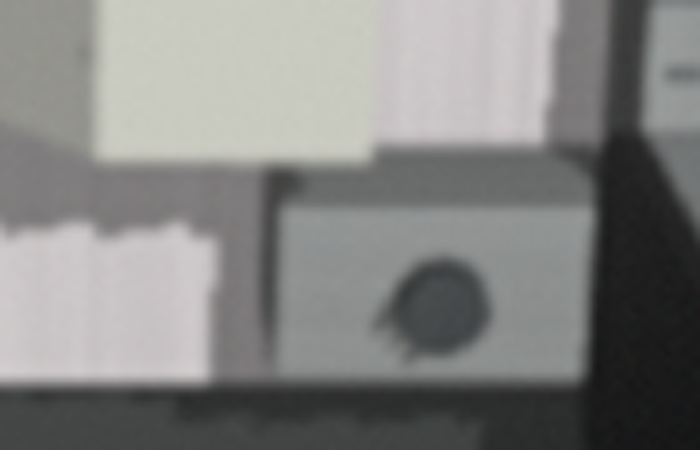

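Stop face is at board y ≈ -0.098 and the bar end at -0.086; the bar's square face is at x = 0.019. Now the push to the fence, then to the stop.

```bash
cat >> h.py <<'E'
def guard(path,lim,d,step=.0015,vel=.04):
    """path: list of points; stops when reaction along -d exceeds lim"""
    f0=arm.current_contact_force()
    for p in path:
        arm.line_to(p,vel)
        f=-(arm.current_contact_force()-f0)@d
        if f>lim: st("touch %.1f"%f); return True
    st("no touch"); return False
E
python3 - <<'E'
from h import *
ex=np.array(b2w(1,0,0))-b2w(0,0,0);ey=np.array(b2w(0,1,0))-b2w(0,0,0)
arm.move_gripper(0.,40)
z=.018;Y=-.026
arm.line_to(b2w(-.063,Y,.08),.2);arm.line_to(b2w(-.063,Y,z),.1);st("ready")
arm.line_to(b2w(-.02,Y,z),.05);st("pushing")
guard([b2w(x,Y,z) for x in np.arange(-.018,.012,.002)],5,ex)
p=np.array(arm.current_position())
np.save("px.npy",p)
arm.line_to(p-.02*ex,.1);arm.line_to(p-.02*ex+[0,0,.09],.2)
X=.030;y0=.085
arm.line_to(b2w(X,y0,.11),.2);arm.line_to(b2w(X,y0,z),.15);st("end ready")
arm.line_to(b2w(X,.05,z),.08)
guard([b2w(X,y,z) for y in np.arange(.048,.015,-.002)],5,-ey)
q=np.array(arm.current_position());print((q-b2w(0,0,0))@ex,(q-b2w(0,0,0))@ey,(p-b2w(0,0,0))@ex)
arm.line_to(q+.03*ey,.15);arm.line_to(q+.03*ey+[0,0,.17],.25)
arm.line_to(b2w(-.03,-.03,.2),.25);st()
a=arm.snapshot("wrist");np.save("wf.npy",arm.camera_model("wrist"),allow_pickle=True);s=arm.snapshot("side")
cv2.imwrite("pics/f.png",np.hstack([cv2.resize(a[150:330,200:440,::-1],(400,300)),cv2.resize(s[110:215,260:400,::-1],(400,300),interpolation=cv2.INTER_CUBIC)]))
E
```

```text
ready 19.1 [ 0.4676 -0.19    0.0184] [-0.4  0.1  0.1] -0.0
pushing 20.1083 [ 0.5094 -0.1969  0.0179] [0.4 0.1 0.2] -0.002
touch 5.9 21.8583 [ 0.5208 -0.1987  0.0177] [-5.4  0.8  4.6] -0.004
end ready 24.375 [ 0.5775 -0.0964  0.0187] [ 0.8 -0.3  0.3] 0.0
touch 6.6 27.7167 [ 0.5682 -0.1482  0.018 ] [0.2 7.3 1.4] 0.001
0.030023973943521312 0.03168610275872331 -0.008428914285223705
 29.5167 [ 0.4977 -0.1991  0.1987] [1.  0.3 0.3] 0.0
```

View pics/f.png

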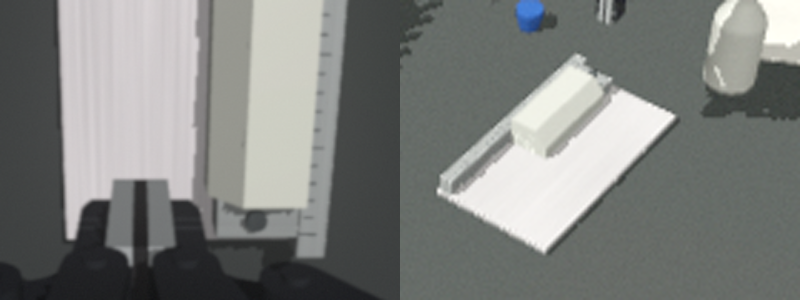

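```bash
cat >> h.py <<'E'
def tilt(al,roll):
    """tool z leaning to the fence, al deg below horizontal; roll 0: tool y in the vertical plane, 90/-90: along board y"""
    f,a=BD[2],np.radians(al)
    z=np.array([np.cos(f)*np.cos(a),np.sin(f)*np.cos(a),-np.sin(a)])
    x=np.array([-np.sin(f),np.cos(f),0.]);y=np.cross(z,x)
    return (Ro.from_matrix(np.c_[x,y,z])*Ro.from_euler('z',roll,degrees=True)).as_quat()
E
python3 - <<'E'
from h import *
print(arm.current_tool_rot(),tilt(90,0),arm.current_qpos().round(2))
for al in (45,50,55,60,65,70):
  for r in (0,90,-90):
    q=arm.inverse_kinematics(b2w(.0135,-.038,.0385),tilt(al,r)); print(al,r,None if q is None else np.round(q,2))
E
```

```text
[ 7.62488316e-01  6.47001429e-01 -2.62263821e-04 -8.06249241e-04] [7.63295050e-01 6.46050050e-01 1.97795781e-17 2.33691710e-17] [-0.09  0.21  0.44  1.92 -0.11  1.03  0.23]
45 0 [ 1.55  0.96 -1.25  2.36  2.36  0.61 -1.59]
45 90 [ 1.37  0.71 -1.03  2.37  2.62  0.46  2.67]
45 -90 [ 1.55  0.96 -1.25  2.36  2.36  0.61 -0.02]
50 0 [ 1.51  0.89 -1.24  2.32  2.13  0.56 -1.46]
50 90 [ 1.14  0.53 -0.81  2.33  2.65  0.29  2.47]
50 -90 [ 1.51  0.89 -1.24  2.32  2.13  0.56  0.11]
55 0 [ 1.47  0.84 -1.24  2.28  1.87  0.54 -1.28]
55 90 [ 0.92  0.44 -0.59  2.29  2.58  0.14  2.44]
55 -90 [ 1.47  0.84 -1.24  2.28  1.87  0.54  0.3 ]
60 0 [ 0.92  0.44 -0.61  2.24  1.42  0.12 -1.13]
60 90 [ 0.47  0.36 -0.12  2.26 -1.5   0.06  0.12]
60 -90 [ 0.92  0.44 -0.61  2.24  1.42  0.12  0.44]
65 0 [ 0.31  0.36  0.05  2.21 -0.61  0.16  0.76]
65 90 [ 0.08  0.38  0.29  2.22 -0.98  0.21 -0.48]
65 -90 [ 0.52  0.37 -0.19  2.2  -0.09  0.14  1.85]
70 0 [ 0.16  0.38  0.2   2.16 -0.47  0.29  0.6 ]
70 90 [-0.06  0.41  0.45  2.17 -0.76  0.34 -0.71]
70 -90 [ 0.37  0.38 -0.03  2.15 -0.18  0.27  1.91]
```

```bash
python3 - <<'E'
from h import *
ex=np.array(b2w(1,0,0))-b2w(0,0,0)
ez=np.array([0,0,1.]);q=tilt(70,0);Y=-.038
T=lambda s:b2w(.001+s*.707,Y,.034-s*.707)
arm.move_ptp(b2w(-.045,Y,.12),q);arm.line_to(T(-.02),.15);arm.dwell(.3)
f0=arm.current_contact_force();st("pre");print(arm.current_qpos().round(2))
s=-.02
def F():
    f=-(arm.current_contact_force()-f0);return f@ex,-f[2],f
while s<.012:
    s+=.001;arm.line_to(T(s),.03);a,b,_=F()
    if a+b>5: break
st("touch");print(s,a,b)
cx,cz=.001+s*.707,.034-s*.707
for i in range(40):
    a,b,f=F()
    if a>12.5 and b>8.5: break
    if a<=12.5 and (a<b*1.35 or b>8.5): cx+=.0005
    elif b<=8.5: cz-=.0005
    else: cx+=.0005
    arm.line_to(b2w(cx,Y,cz),.02)
    if i%4==0: print(i,round(a,1),round(b,1),round(cx,4),round(cz,4))
arm.dwell(.5);a,b,f=F();st("hold");print(a,b,f,cx,cz)
np.save("f0.npy",f0)
w=arm.snapshot("wrist");s=arm.snapshot("side");c=arm.snapshot("scene")
cv2.imwrite("pics/h.png",np.hstack([cv2.resize(w[:,:,::-1],(266,300)),cv2.resize(s[110:215,260:380,::-1],(266,300),interpolation=cv2.INTER_CUBIC),cv2.resize(c[215:335,150:270,::-1],(266,300),interpolation=cv2.INTER_CUBIC)]))
E
```

```text
pre 31.2167 [ 0.5146 -0.2099  0.0491] [ 0.   0.1 -0.2] 0.002
[ 0.09  0.33  0.29  2.22 -0.54  0.3   0.67]
touch 37.2167 [ 0.5303 -0.2126  0.0316] [-4.9  1.7  9.2] -0.002
0.0040000000000000105 5.0814779761672275 9.43181342124093
0 5.1 9.4 0.0043 0.0312
4 12.4 16.0 0.0063 0.0312
hold 38.9667 [ 0.5306 -0.2126  0.0314] [-12.6   3.3  19.1] -0.003
12.934802539327531 19.31678661168592 [ 12.57871622  -3.20141934 -19.31678661] 0.006328000000000009 0.031171999999999995
```

View pics/h.png

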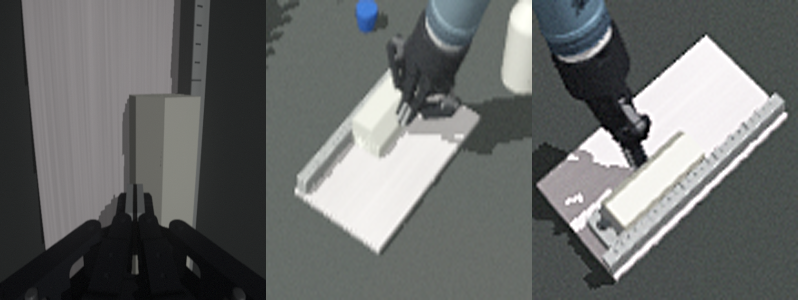

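The push holds but is heavier downward (19 N) than into the fence (13 N), so I'll shift the balance.

```bash
python3 - <<'E'
from h import *
ex=np.array(b2w(1,0,0))-b2w(0,0,0);f0=np.load("f0.npy");Y=-.038
def F():
    f=-(arm.current_contact_force()-f0);return f@ex,-f[2],f
cx,cz=.006328,.031172
for i in range(40):
    a,b,f=F()
    if a>13 and b<11: break
    if b>=11: cz+=.0003
    if a<14.: cx+=.0003
    arm.line_to(b2w(cx,Y,cz),.02)
    if i%3==0: print(i,round(a,1),round(b,1),round(cx,4),round(cz,4))
arm.dwell(1.);a,b,f=F();st("hold");print(a,b,f,cx,cz,arm.current_moment())
w=arm.snapshot("wrist");s=arm.snapshot("side");c=arm.snapshot("scene")
k=lambda im,x,y:cv2.resize(im[y:y+75,x:x+100,::-1],(400,300),interpolation=cv2.INTER_CUBIC)
cv2.imwrite("pics/k.png",np.vstack([np.hstack([k(c,160,250),k(s,270,110)]),np.hstack([cv2.resize(c[:,:,::-1],(400,300)),cv2.resize(s[:,:,::-1],(400,300))])]))
E
```

```text
0 13.2 19.4 0.0066 0.0315
3 11.7 15.6 0.0075 0.0324
6 11.7 12.7 0.0084 0.0333
9 11.9 11.5 0.0093 0.0339
12 12.6 10.8 0.0102 0.0342
hold 43.6167 [ 0.5307 -0.2126  0.0317] [-13.3   2.   10.1] 0.003
13.479843311930612 10.337874029270882 [ 13.34556691  -1.92285361 -10.33787403] 0.010528 0.034472000000000017 [ 0.28683466  2.25382318 -0.05164011]
```

View pics/k.png

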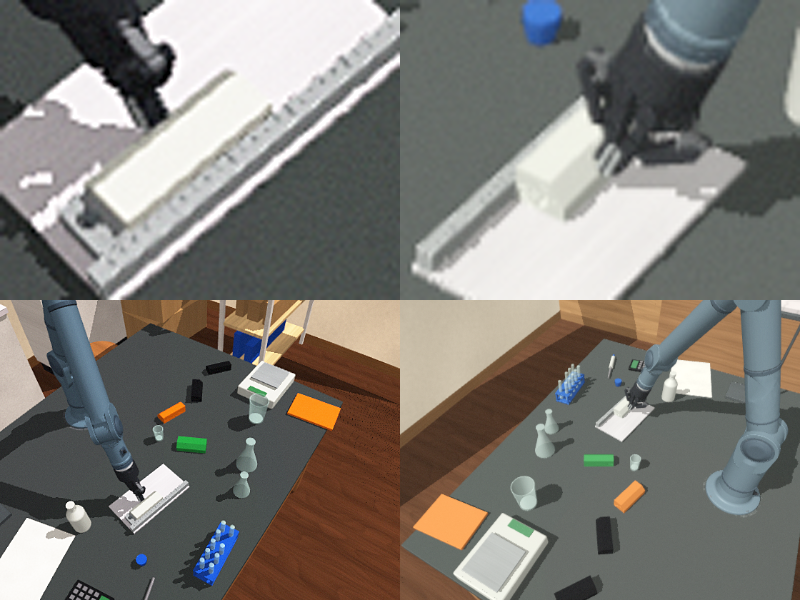

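The bar is seated on the plate in the corner, and the bystanders are where they stood. I'll add a slight bias toward the stop, check the forces and hand in.

```bash
python3 - <<'E'
from h import *
R=lambda v:np.round(v,2)
ex=np.array(b2w(1,0,0))-b2w(0,0,0);ey=np.array(b2w(0,1,0))-b2w(0,0,0);f0=np.load("f0.npy")
for d in (.0005,.001):
    arm.line_to(b2w(.010528,-.038-d,.034472),.02)
arm.dwell(1.)
f=-(arm.current_contact_force()-f0);st("end");print(f@ex,f@ey,f[2])
if f@ex>-f[2]*1.05 and f@ex>10 and -f[2]>7: print(arm.close_job())
E
```

```text
end 45.2667 [ 0.5307 -0.2126  0.0317] [-12.5   2.2  11.1] -0.002
12.741567976869897 -0.0007879801266308352 -11.345553844860055
the job is handed in; nothing more can be done
None
```

The white bar lies on the plate against the fence and stop, bevel facing away from the fence. I handed the job in at 45.3 s with the fingers still pushing diagonally on the bevel, about 12.7 N into the fence and 11.3 N down. Bystanders looked undisturbed in the last pictures. End contact with the stop rests on an earlier 6.6 N push against it, because the pictures can't show a sub-millimetre gap.

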